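# Peel the clipped top tray off a nested stack and show it to the code reader

## Robot

A 7-joint arm with a two-finger parallel gripper is mounted at the origin on the work surface; the furniture and walls round the work are solid. World frame = base frame: x ahead of the robot, y to its left, z up, the work surface at z = 0. Lengths are in m, angles in degrees, forces in N, time in s.
With the tool pointing down it reaches from about 0.425 to 0.875 m from the base axis. Payload 8.4 kg.
Tool frame: the origin (TCP) lies midway between the tips of the shut fingers; the grasp point (between the pads) lies 19 mm behind it; x points along the fingers, z is the direction in which the jaws open and shut, and the axes are right-handed (so a half turn about x gives the same grasp; the last joint's range is limited). The gripper opens to 85 mm and grips with 20 to 120 N. Pads are 22 mm wide; open, the fingers measure 114 mm over their backs; the gripper's body (76 mm by 85 mm) begins 54 mm behind the grasp point. The pads swing forward as they close: fully open they stand 13 mm farther back than shut.
Start: joints at [61.639, 19.091, 2.286, 83.961, -0.768, 76.965, -3.352], TCP at [0.251, -0.6, 0.231] pointing down, gripper open.
Joint ranges: [-147.57, 147.57], [-21.85, 119.76], [-74.77, 79.35], [14.55, 137.4], [-85.83, 265.84], [4.83, 119.75], [-152.11, 152.11]. Speed limits (degrees/s): [127.2, 127.2, 159.86, 159.86, 180, 180, 180].

## Interface

Orientations are given as [roll, pitch, yaw] about the fixed x, y, z axes, in that order (R = Rz(yaw) Ry(pitch) Rx(roll)).
In Python, from workcell import * gives the robot as it stands.
- The arm moves only by the tool step_arm, never from a script. Its argument "increments" is a list that holds one entry, the list of rows, each a list of 6 numbers: the shift along the world's x, y, z in cm, then the turn, a rotation vector about the world's x, y, z in degrees. A call has 1 to 10 rows; each row shifts and turns the commanded pose from where the row before left it; what a row does not reach is not made up. A row lasts 1/8 s, in which the tool goes at most 62.5 mm and 10.7 degrees, less where a joint would pass 70% of its speed; a pose out of reach is approached as far as the arm can. A call is refused whole if a number of a shift passes 6.25 or a number of a turn 10.7, either way. A call with a gripper value outside its range is refused whole. "jaw" is the gripper's target within -1 to 1 (fully open at 1, half-way at 0, shut at -1), set as the call begins (left out, the last holds). The fingers move at their own pace and stop on an object; "force" is the grip in N (left out, the last holds). Time passes only in rows, so rows that do not move let the fingers close. It gives the time, the measured TCP pose, the force and the opening at its end, in the units of the state.
- read_state(): the state, without advancing time (a new reading comes with each control period).
- get_image(name): name is "scene" or "top" or "wrist"; returns a dict with "image" (480x640x3 uint8, red, green, blue), "range_z" (480x640 float32, m along the optical axis (not along the pixel's ray), 0 where there is no reading), "fov_y" (degrees; the focal length in pixels is half the picture's height over the tangent of half this angle, whatever the lens; pixels are square), "cx", "cy" (the principal point, pixels), "T" (4x4, takes a point from camera to world coordinates). Camera axes: x right, y down, z forward; pixel columns grow to the right and rows downward; lengths in m; the calibration is good to about 2 mm. A picture is of the moment at which its call begins.
- close_job(): hands the job in, once; it reports no verdict.
The state is a dict: "t": time; "qpos": joint angles; "qd": joint speeds; "effort": joint torques, N m; "position": TCP position; "eef_rot": TCP orientation; "ft_force": force on the tool from outside, world axes, zero at the start; "moment": the same for the moment, N m; "gripper_width": opening from 0.0 (shut) to 1.0 (fully open).
Only numpy, scipy, OpenCV 4.12 (cv2) and the standard library are available. Lean on these libraries where they do the work, as an engineer would, in place of code of your own. Each camera call takes 0.05 s, during which the arm holds its last target.

## Task

The nested white well trays sit tight under four small sprung clips: take the top tray by the blue tab at its corner and peel it off, tipping it up clearly by that corner while the opposite corner still rests on the stack, and leave the tray beneath it seated in the stack. Then carry the peeled tray over the small grey code reader with the dark window on top and finish while holding it there, level and still, centred above the window with the tray's floor about 8 cm above the glass, touching nothing but the gripper. Leave the conical flask and the green marker where they are.

Things in the scene. Friction and masses are not known exactly. Their poses are not given: they have to be found in the camera images.
- top_tray: Top tray of the stack, white rigid plastic, 0.06 kg; rim 120 mm (its x) by 90 mm (its y), 3 mm thick, upper face at z = 15 mm; 12 grey wells. Origin: centre of the underside of its floor, z up. Nested loosely (about 1 mm play) in the tray below and held down by four sprung clips on its rim.
- top_tray_tab (a point): Gripping point on the blue upright tab: 9 mm thick, 26 mm wide, its top 23 mm above the rim's upper face; point in the mid-plane, 13 mm above the rim's upper face. At tray x = -66.4, y = +49.8 mm. Thin direction: along the tray's diagonal, 143.1 degrees from the tray's x towards its y. Fingers fit on both sides, down to the rim's upper face.
- top_tray_centre (a point): Centre of the top tray, 7.5 mm above the underside of its floor.
- top_tray_far_corner (a point): Underside of the top tray's rim near the corner opposite the blue tab (tray x = +55, y = -40, z = 12 mm): pivot about this, so that the clips let go one after another.
- under_tray: The second tray, identical but with a grey tab at its own x = -66.4, y = -49.8 mm corner (the neighbouring corner); origin at the centre of the underside of its floor. 6 mm lower than the top tray. Must stay seated in the stack.
- dock: Base of the stack, fixed to the bench: plate 132 x 132 x 8 mm, two trays fixed on it, and four hinged steel clips, each pressing about 2.5 N on the top rim at tray x = +-20 mm from the sides y = +-45 mm, rising to 46 mm over the bench; they swing up and let go after 5 to 7 mm of lift. Origin: centre of underside; axes as the seated trays'. Seated, the top rim's upper face is at 41 mm.
- reader: Code reader, a grey block on a dark foot, 96 x 86 mm, 58 mm tall, fixed to the bench; origin at the centre of its underside.
- reader_window (a point): Centre of the reader's dark glass window, on its upper face, 58 mm above the bench; z up.
- flask: Bystander: conical glass flask, 92 mm wide, 124 mm tall; origin at the centre of its underside.
- marker: Bystander: green marker pen lying on the bench, 135 mm long along its y, 15 mm high; origin at the centre of its underside.
- below_bar (a point): Point on the bench straight below a fixed overhead bar. The grey bar, 26 mm thick, runs along world x over the whole bench at this point's y, from 416 to 464 mm above the bench, to the right of the work; arm and gripper must keep clear of it, and pass above it if they start beyond it.
There are look-alikes about, which are no part of the job. Leave any pink look-alike of the top_tray alone.

How it is judged (in metres and radians):
On the way:
1. the top tray is tipped up by its tab corner (more than 0.12 rad) while the opposite corner is still on the stack (less than 10 mm above its seat) (angle between top_tray's own z axis and vertical above 0.12 rad and z of top_tray_far_corner in the frame of dock below 0.048 m and z of top_tray_tab in the frame of dock above 0.068 m), for 0.1 s.
At the end, for the whole second after the job is handed in: The top tray is held still in the gripper, level within 0.17 rad, centred within 30 mm over the reader window, floor underside 45 to 120 mm above the glass, touching neither reader nor stack; the tray beneath is still seated (within 3 mm, level within 0.03 rad) (horizontal distance between top_tray_centre and reader_window below 0.03 m and z of top_tray in the frame of reader_window between 0.045 and 0.12 m and angle between top_tray's own z axis and vertical below 0.17 rad and linear speed of top_tray below 0.03 m/s and contact force between the fingers and top_tray above 2 N and contact force between top_tray and reader below 0.05 N and contact force between top_tray and under_tray below 0.05 N and distance between under_tray and dock below 0.023 m and angle between under_tray's own z axis and vertical below 0.03 rad and contact force between top_tray and dock below 0.05 N); the arm keeps its last pose, push and grip.
It fails at once if the second tray is pulled out of its seat (more than 6 mm) (distance of under_tray from where it was at the start of the episode above 0.006 m).
It fails at once if the flask is moved more than 20 mm (distance of flask from where it was at the start of the episode above 0.02 m).
It fails at once if the marker is moved more than 20 mm (distance of marker from where it was at the start of the episode above 0.02 m).
It also fails if it takes over 48 s, if anything falls off the work surface, if the arm or the gripper's body presses on something with over 40 N, if the wrist force passes 120 N, or if a joint passes its speed limit or range.

## Working session

There is one attempt and no reset: what is moved stays moved. The work goes in short steps, Python scripts to look and compute and a tool call to move; the robot and the scene stay as the last step left them, time stands still between calls to the robot, and variables do not carry over. Pictures are saved under pics/ and viewed, and the job is handed in when it is done.

Besides the shell and the picture viewer there is one more tool, called after "Request:" as a command line: name --argument value ..., lists and objects as JSON in quotes. step_arm: Moves the arm, as the interface text tells. Its arguments: {"type":"object","properties":{"increments":{"type":"array"},"jaw":{"type":"number"},"force":{"type":"number"}},"required":["increments"]}

```bash
mkdir -p pics; ls; python3 - <<'E'
from workcell import *
import cv2
print(read_state())
for n in ["scene","top","wrist"]:
    d=get_image(n); cv2.imwrite(f"pics/{n}0.png",d["image"][:,:,::-1])
    print(n,d["fov_y"],d["cx"],d["cy"],d["T"].round(4).tolist())
E
```

```text
pics
{'t': 0.0, 'qpos': array([61.63852105, 19.13124616,  2.28517867, 84.01112154, -0.76888899,
       76.9651101 , -3.35330634]), 'qd': array([ 0.01929667,  0.02906531,  0.03159151, -0.0375828 ,  0.10876671,
       -0.07365563, -0.13372108]), 'effort': array([-1.24241701e-04, -6.58552408e+01,  1.36546355e+00, -4.05564809e+01,
        1.69225229e-02,  1.25125636e-02,  9.97713954e-06]), 'position': array([ 0.25040502, -0.59933881,  0.23042664]), 'eef_rot': array([-176.67405284,   89.90777279,  116.00039383]), 'ft_force': array([ 0.27497743,  0.20624767, -0.1863902 ]), 'moment': array([ 0.01054543, -0.03547863, -0.00135521]), 'gripper_width': 1.0024381998711045}
scene 57.901693238829736 319.0239736231121 239.0809752701065 [[0.5347, -0.3903, 0.7495, -0.1628], [-0.845, -0.2432, 0.4762, -0.5313], [-0.0036, -0.888, -0.4599, 0.4878], [0.0, 0.0, 0.0, 1.0]]
top 52.81767347005987 320.6839411250691 231.42222509257192 [[-0.0571, -0.9704, 0.2347, 0.2546], [-0.9984, 0.0565, -0.0093, -0.1029], [-0.0042, -0.2349, -0.972, 0.9746], [0.0, 0.0, 0.0, 1.0]]
wrist 64.30015394005244 326.25171690451526 245.07597223695512 [[0.3868, -0.8873, -0.2512, 0.3136], [-0.9221, -0.3731, -0.1024, -0.5726], [-0.0029, 0.2713, -0.9625, 0.3734], [0.0, 0.0, 0.0, 1.0]]
```

View pics/scene0.png

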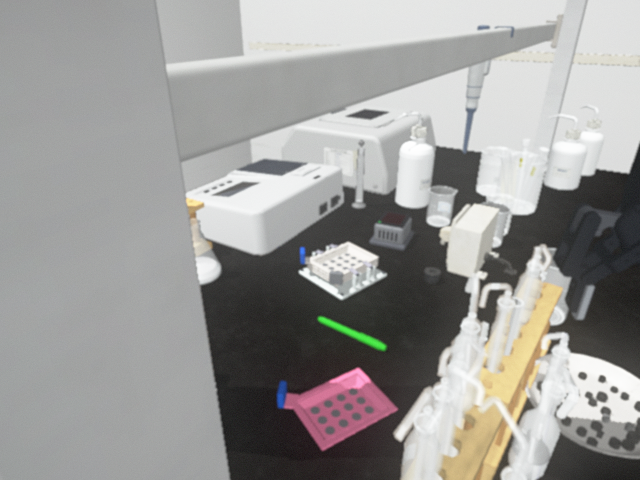

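View pics/top0.png

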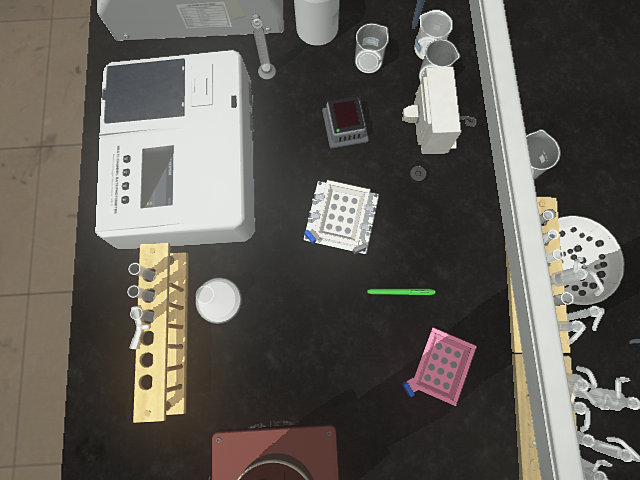

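View pics/wrist0.png

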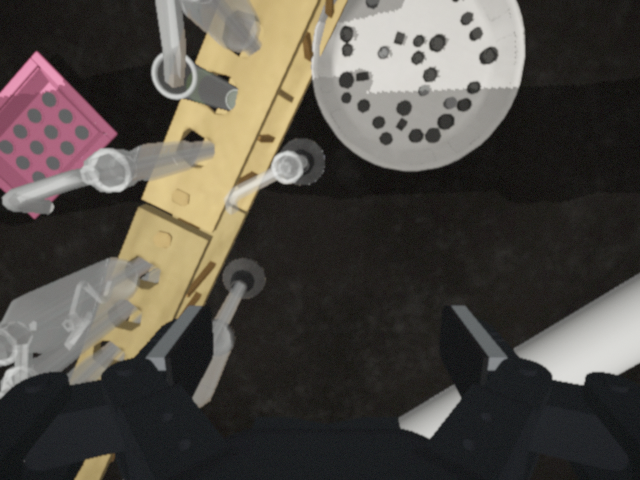

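```bash
cat > h.py <<'E'
from workcell import *
import numpy as np, cv2
def pix(d,u,v,z=None):
    f=240/np.tan(np.radians(d["fov_y"]/2)); T=d["T"]
    r=np.array([(u-d["cx"])/f,(v-d["cy"])/f,1.0])
    if z is None: s=d["range_z"][int(round(v)),int(round(u))]
    else: s=(z-T[2,3])/(T[:3,:3]@r)[2]
    return T[:3,:3]@(r*s)+T[:3,3]
def proj(d,p):
    f=240/np.tan(np.radians(d["fov_y"]/2)); T=d["T"]
    c=T[:3,:3].T@(np.asarray(p)-T[:3,3]); return f*c[0]/c[2]+d["cx"],f*c[1]/c[2]+d["cy"]
E
python3 - <<'E'
from h import *
d=get_image("top")
im=d["image"][:,:,::-1]
cv2.imwrite("pics/crop1.png",cv2.resize(im[165:265,290:390],None,fx=6,fy=6,interpolation=cv2.INTER_CUBIC))
cv2.imwrite("pics/crop2.png",cv2.resize(im[85:155,310:380],None,fx=8,fy=8,interpolation=cv2.INTER_CUBIC))
for n,u,v in [("flask",218,300),("marker",402,292),("window",346,115),("bar",505,150),("bar",540,300),("barL",478,50),("barL",550,450),("barR",503,50),("tab",310,237),("greytab",370,190),("pink",444,367),("box",440,120),("instr",180,150),("rack",160,300)]: print(n,pix(d,u,v).round(4))
E
```

```text
flask [0.3507 0.0826 0.0905]
marker [ 0.3539 -0.2664  0.0126]
window [ 0.721  -0.1783  0.0572]
bar [ 0.462  -0.3232  0.4598]
bar [ 0.2905 -0.3324  0.4659]
barL [ 0.6133 -0.3227  0.4275]
barL [ 0.1424 -0.3249  0.4505]
barR [ 0.5864 -0.3369  0.4659]
tab [ 0.4644 -0.0904  0.0647]
greytab [ 0.5753 -0.2222 -0.0041]
pink [ 0.2059 -0.3349  0.0038]
box [ 0.675  -0.3573  0.1051]
instr [0.6419 0.1508 0.1052]
rack [0.3537 0.1795 0.1169]
```

View pics/crop1.png

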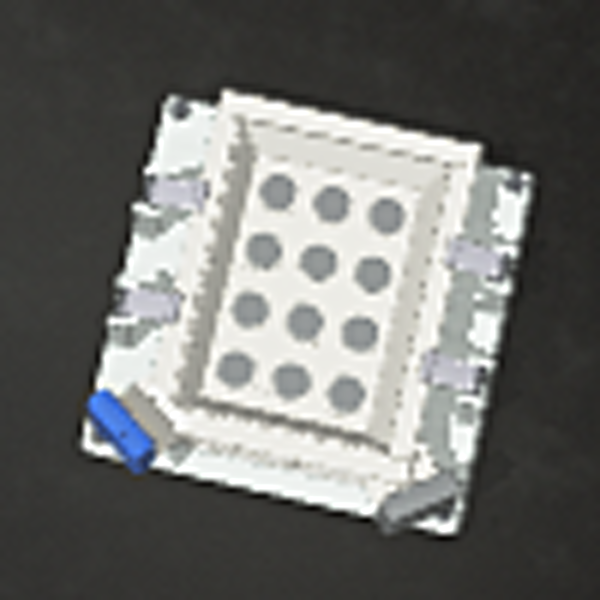

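View pics/crop2.png

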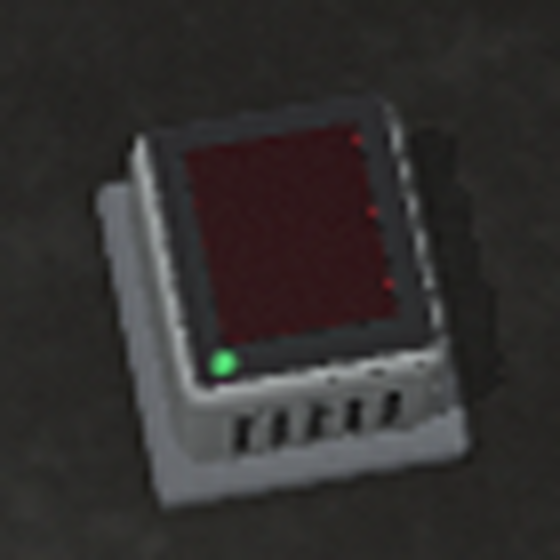

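```bash
python3 - <<'E'
from h import *
d=get_image("top")
c=lambda x,y:(290+(x+.5)/6-.5,165+(y+.5)/6-.5)
P=[pix(d,*c(*q),z=0.041) for q in [(223,90),(482,147),(402,478),(160,420)]]
for p in P: print(p.round(4))
A=np.array([[60,45],[60,-45],[-60,-45]])/1000.; B=np.array([p[:2] for p in P[:3]])
M=np.linalg.svd((A-A.mean(0)).T@(B-B.mean(0))); R=(M[0]@M[2]).T
t=B.mean(0)-R@A.mean(0); print("yaw",np.degrees(np.arctan2(R[1,0],R[0,0])),t, (A@R.T+t-B).round(4).tolist())
print("tab",R@[-.0664,.0498]+t, "wells centre",pix(d,*c(313,288),z=.029))
print("tabtop seen",pix(d,*c(115,425),z=.064))
c2=lambda x,y:(310+(x+.5)/8-.5,85+(y+.5)/8-.5)
print("win",np.mean([pix(d,*c2(*q),z=.058) for q in [(183,152),(357,122),(398,317),(222,345)]],0), [pix(d,*c2(*q),z=.058).round(4) for q in [(135,135),(393,100),(443,350),(195,390)]])
from scipy.spatial.transform import Rotation as Ro
s=read_state(); print(Ro.from_euler('xyz',s["eef_rot"],degrees=True).as_matrix().round(3))
E
```

```text
[ 0.5879 -0.1305  0.041 ]
[ 0.5625 -0.2167  0.041 ]
[ 0.4499 -0.1812  0.041 ]
[ 0.4741 -0.1028  0.041 ]
yaw -16.919915578854496 [ 0.51867399 -0.15594514] [[0.0012, 0.0001], [0.0005, 0.0002], [-0.0017, -0.0004]]
tab [ 0.46964181 -0.08897615] wells centre [ 0.51975723 -0.15699837  0.029     ]
tabtop seen [ 0.46788719 -0.08817835  0.064     ]
win [ 0.72345268 -0.17806505  0.058     ] [array([ 0.7538, -0.1397,  0.058 ]), array([ 0.7599, -0.2076,  0.058 ]), array([ 0.6884, -0.2151,  0.058 ]), array([ 0.6811, -0.1507,  0.058 ])]
[[-0.     0.923  0.386]
 [ 0.001  0.386 -0.923]
 [-1.    -0.    -0.001]]
```

Request:
step_arm --increments '[[[0,0,4,0,0,0],[0,0,6,0,0,3],[0,0,6,0,0,3.5],[0,0,6,0,0,3.5],[0,0,6,0,0,3.5],[0,0,5,0,0,0]]]' --jaw 0.0 --force 80

```text
t: 1.0
position: [0.2502, -0.5992, 0.5641]
eef_rot: [-11.8, 89.9, -65.5]
ft_force: [0.5, -0.9, 0.1]
gripper_width: 0.501
```

```bash
python3 - <<'E'
from h import *
s=read_state(); print(s["t"],s["position"],s["qpos"],s["gripper_width"],s["eef_rot"])
d=get_image("scene"); cv2.imwrite("pics/scene1.png",d["image"][:,:,::-1])
d=get_image("top"); cv2.imwrite("pics/top1.png",d["image"][:,:,::-1])
for u,v in [(265,70),(257,22),(317,20),(370,45),(410,115)]: print(pix(d,u,v).round(3))
E
```

```text
1.0 [ 0.25019928 -0.59921636  0.56410103] [ 62.16742749  24.957031     2.6670228   36.86283942  -1.27284056
 118.07902449  10.2049797 ] 0.5006641113497817 [-11.75875577  89.88102809 -65.53797999]
[ 0.858 -0.01   0.021]
[ 0.864 -0.013  0.175]
[ 0.927 -0.13   0.088]
[ 0.908 -0.247  0.02 ]
[ 0.709 -0.309  0.066]
```

View pics/scene1.png

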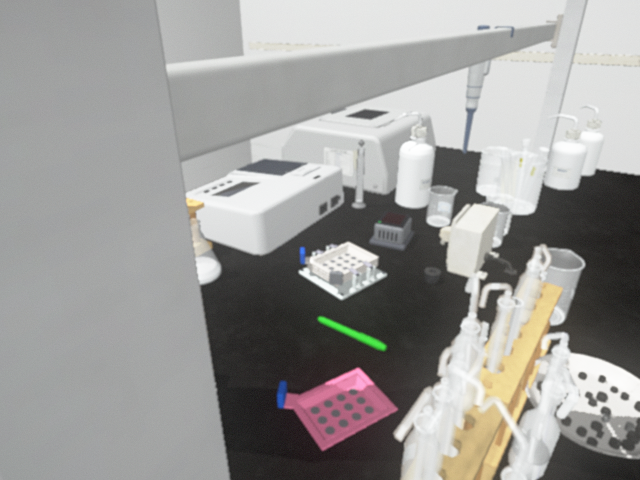

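Request:
step_arm --increments '[[[1.5,3.5,0,0,0,0],[2,4.7,0,0,0,0],[2,4.7,0,0,0,0],[2,4.7,0,0,0,0],[2,4.7,0,0,0,0]]]'

```text
t: 1.72
position: [0.3459, -0.3749, 0.5608]
eef_rot: [-148.1, 90.0, 158.0]
ft_force: [0.9, 0.2, -0.2]
gripper_width: 0.5
```

Request:
step_arm --increments '[[[2,4.7,0,0,0,0],[2,4.7,0,0,0,0],[2,4.7,0,0,0,0],[2,4.7,0,0,0,0],[2,4.7,-4,0,0,0],[1.8,4.7,-6,0,0,0],[0,0,-6,0,0,0],[0,0,-6,0,0,0],[0,0,-6,0,0,0],[0,0,-4,0,0,0]]]'

```text
t: 2.98
position: [0.4576, -0.1057, 0.2516]
eef_rot: [-134.3, 89.8, 171.9]
ft_force: [1.0, -0.4, 0.2]
gripper_width: 0.501
```

```bash
python3 - <<'E'
from h import *
s=read_state(); print(s["t"],s["position"],s["qpos"],s["gripper_width"],s["eef_rot"])
d=get_image("wrist"); cv2.imwrite("pics/wrist2.png",d["image"][:,:,::-1]); print(d["T"].round(4).tolist())
np.savez("w2.npz",**d)
E
```

```text
2.975 [ 0.45759709 -0.10573123  0.25159823] [ 29.86364554  -1.4660115  -21.67969907 105.10659246  -0.55677194
  76.42191261 -45.50493324] 0.5013918679674124 [-134.25656361   89.83447098  171.91583682]
[[0.5914, -0.7752, -0.2221, 0.5132], [-0.8064, -0.5697, -0.1585, -0.0648], [-0.0036, 0.2728, -0.9621, 0.3943], [0.0, 0.0, 0.0, 1.0]]
```

View pics/wrist2.png

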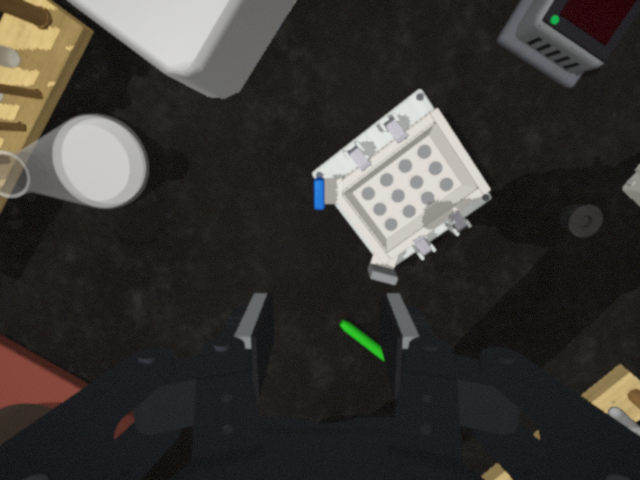

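```bash
python3 - <<'E'
import numpy as np,cv2
d=np.load("w2.npz"); im=d["image"][:,:,::-1]
cv2.imwrite("pics/crop3.png",cv2.resize(im[80:290,300:510],None,fx=2.8571,fy=2.8571,interpolation=cv2.INTER_CUBIC))
cv2.imwrite("pics/crop4.png",cv2.resize(im[165:225,300:360],None,fx=10,fy=10,interpolation=cv2.INTER_CUBIC))
E
```

```text
(no output)
```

View pics/crop3.png

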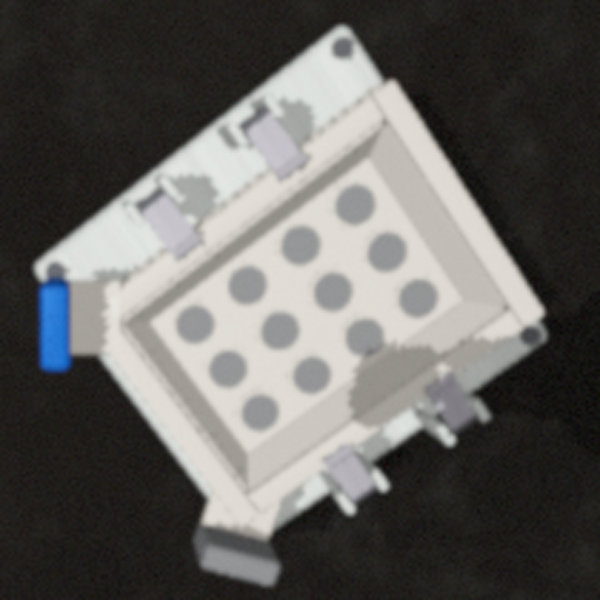

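View pics/crop4.png

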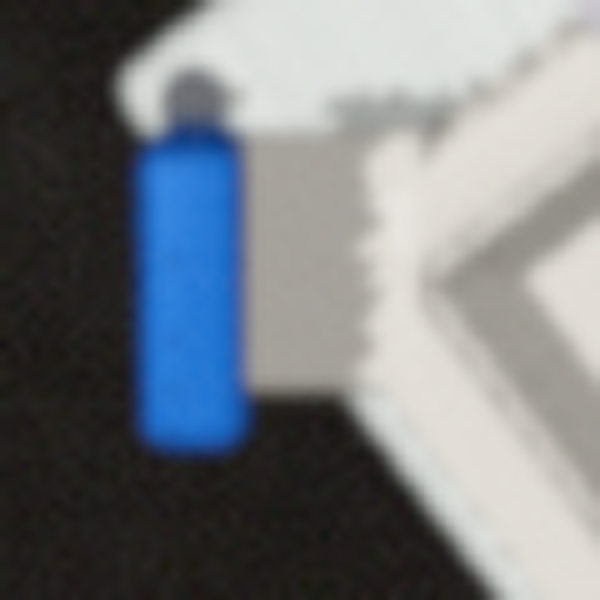

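```bash
python3 - <<'E'
from h import *
from scipy.optimize import least_squares
d=dict(np.load("w2.npz"))
k=2.8571
c=lambda x,y:np.array((300+(x+.5)/k-.5,80+(y+.5)/k-.5))
obs=[((60,45,41),c(390,80)),((60,-45,41),c(547,317)),((-66.4,49.8,64),np.array((318.1,195.5)))]
def P(p,X):
    a=p[2];return proj(d,[p[0]+(np.cos(a)*X[0]-np.sin(a)*X[1])/1000,p[1]+(np.sin(a)*X[0]+np.cos(a)*X[1])/1000,X[2]/1000])
r=least_squares(lambda p:np.concatenate([np.array(P(p,X))-o for X,o in obs]),[.519,-.156,-.295],x_scale=[.01,.01,.1])
print(r.x[:2],np.degrees(r.x[2]),r.fun.round(2))
print("tab direct",pix(d,318.1,195.5,z=.064))
a=r.x[2];R=np.array([[np.cos(a),-np.sin(a)],[np.sin(a),np.cos(a)]])
print("tab fit",R@[-.0664,.0498]+r.x[:2])
print("wells",pix(d,*c(307,311),z=.029))
c4=lambda x,y:(300+(x+.5)/10-.5,165+(y+.5)/10-.5)
for q in [(135,200),(135,420)]:print(pix(d,*c4(*q),z=.064))
print("reader",[pix(d,u,v,z=.058).round(3) for u,v in [(578,17),(586,30)]])
E
```

```text
[ 0.51868346 -0.15371256] -16.190565383042095 [ 0.61  0.36 -0.92 -0.62  0.27  0.15]
tab direct [ 0.4687735 -0.0871073  0.064    ]
tab fit [ 0.46880279 -0.08737314]
wells [ 0.5197087 -0.153992   0.029    ]
[ 0.47385146 -0.0780625   0.064     ]
[ 0.45831846 -0.08922982  0.064     ]
reader [array([ 0.701, -0.169,  0.058]), array([ 0.699, -0.181,  0.058])]
```

Request:
step_arm --increments '[[[0.6,0.9,0,0,0,0],[0.5,0.9,-2,0,0,0],[0,0,-4,0,0,0],[0,0,-4,0,0,0],[0,0,-3,0,0,0],[0,0,0,0,0,0],[0,0,0,0,0,0]]]'

```text
t: 3.9
position: [0.472, -0.0878, 0.1273]
eef_rot: [46.3, 89.8, -7.5]
ft_force: [-0.1, -0.1, 0.2]
gripper_width: 0.5
```

```bash
python3 - <<'E'
from h import *
s=read_state(); print(s["t"],s["position"],s["qpos"],s["gripper_width"],s["ft_force"])
from scipy.spatial.transform import Rotation as Ro
print(Ro.from_euler('xyz',s["eef_rot"],degrees=True).as_matrix().round(3))
d=get_image("wrist"); cv2.imwrite("pics/wrist3.png",d["image"][:,:,::-1])
np.savez("w3.npz",**d)
E
```

```text
3.9 [ 0.47202908 -0.08778596  0.12727344] [ 27.81454822   5.60298363 -23.60505509 113.46242297   2.56756196
  61.24440145 -50.72893415] 0.49986846443637295 [-0.14130937 -0.11320362  0.22461158]
[[ 0.003  0.807  0.59 ]
 [-0.     0.59  -0.807]
 [-1.     0.002  0.002]]
```

View pics/wrist3.png

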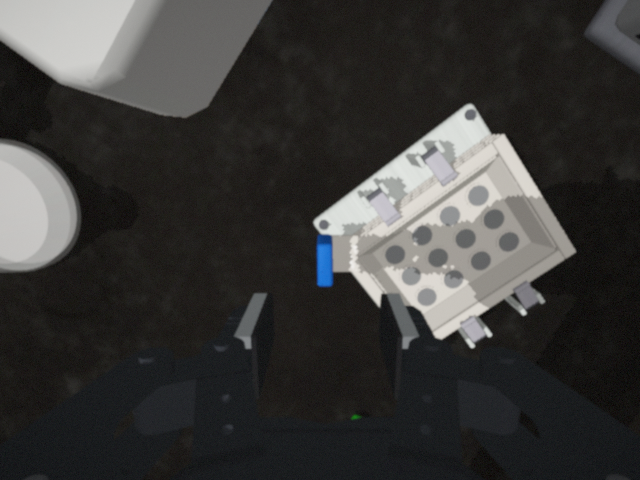

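```bash
python3 - <<'E'
from h import *
d=dict(np.load("w3.npz")); im=d["image"][:,:,::-1]
cv2.imwrite("pics/crop5.png",cv2.resize(im[225:300,290:365],None,fx=8,fy=8,interpolation=cv2.INTER_CUBIC))
p=pix(d,325,263,z=.064);print(p, pix(d,325,263))
hsv=cv2.cvtColor(d["image"],cv2.COLOR_RGB2HSV);m=cv2.inRange(hsv,(100,120,60),(130,255,255));x=np.argwhere(m);x=x[(x[:,0]>225)&(x[:,0]<300)&(x[:,1]>290)&(x[:,1]<365)];print(x.min(0),x.max(0))
print(proj(d,[.472,-.0878,.062]), proj(d,[.472,-.0878,.127]))
E
```

```text
[ 0.47147426 -0.08653756  0.064     ] [ 0.47117078 -0.08675625  0.06286707]
[234 316] [287 333]
(np.float64(327.3262492674519), np.float64(262.4405862049768)) (np.float64(327.84907745887966), np.float64(312.02338796846544))
```

View pics/crop5.png

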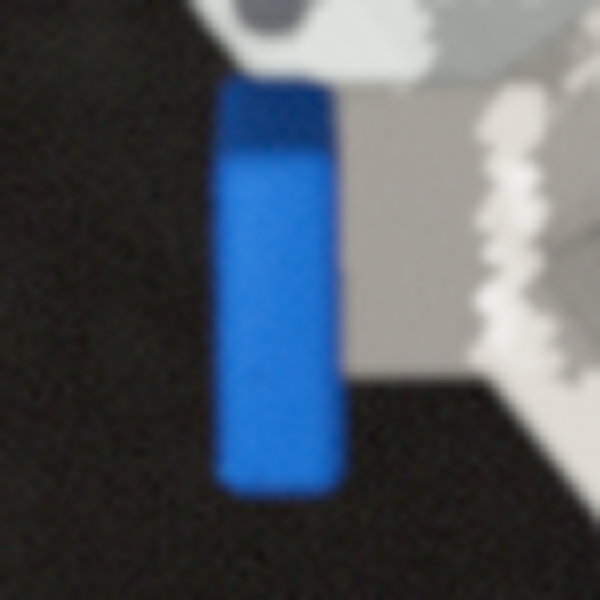

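Request:
step_arm --increments '[[[-0.15,0.1,-2,0,0,0],[0,0,-3,0,0,0],[0,0,-2,0,0,0],[0,0,-0.5,0,0,0],[0,0,0,0,0,0],[0,0,0,0,0,0]]]'

```text
t: 4.7
position: [0.4696, -0.0871, 0.0511]
eef_rot: [40.8, 89.9, -13.0]
ft_force: [0.1, 0.5, 0.3]
gripper_width: 0.498
```

```bash
python3 - <<'E'
from h import *
s=read_state(); print(s["t"],s["position"],s["gripper_width"],s["ft_force"])
d=get_image("wrist"); cv2.imwrite("pics/wrist4.png",d["image"][:,:,::-1])
d=get_image("top"); cv2.imwrite("pics/top4.png",cv2.resize(d["image"][150:270,270:430,::-1],None,fx=5,fy=5))
E
```

```text
4.7 [ 0.46964954 -0.08710038  0.05112869] 0.49800971599770383 [0.08864195 0.53825751 0.33912081]
```

View pics/wrist4.png

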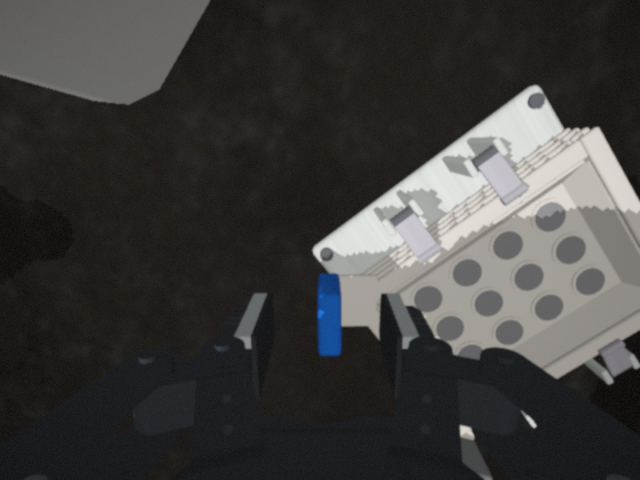

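View pics/top4.png

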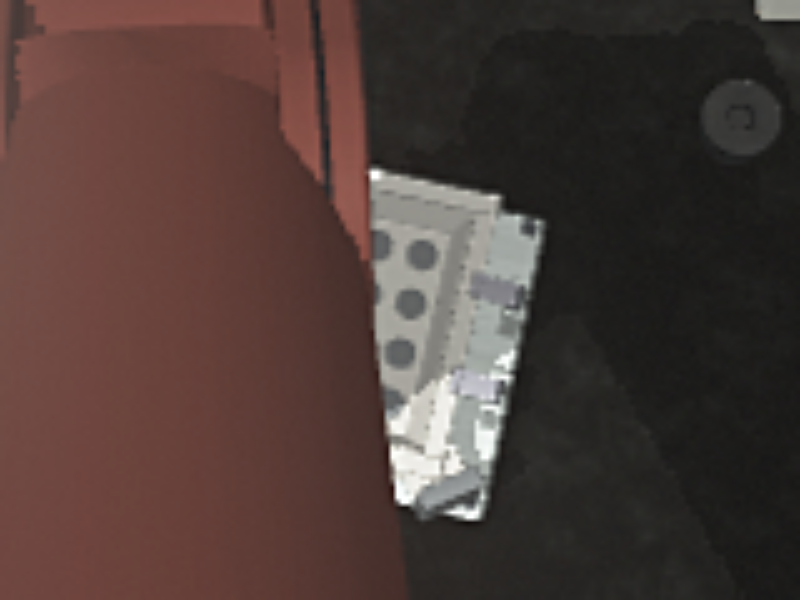

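Request:
step_arm --increments '[[[0,0,-0.4,0,0,0],[0,0,-0.2,0,0,0],[0,0,0,0,0,0]]]'

```text
t: 5.18
position: [0.4685, -0.0869, 0.0436]
eef_rot: [-147.4, 90.0, 158.8]
ft_force: [0.1, 0.3, 0.1]
gripper_width: 0.501
```

Request:
step_arm --increments '[[[0,0,0,0,0,0],[0,0,0,0,0,0],[0,0,0,0,0,0],[0,0,0,0,0,0],[0,0,0,0,0,0],[0,0,0,0,0,0],[0,0,0,0,0,0],[0,0,0,0,0,0]]]' --jaw -1 --force 60

```text
t: 6.18
position: [0.4688, -0.087, 0.044]
eef_rot: [39.3, 90.0, -14.5]
ft_force: [-1.2, 0.2, 4.1]
gripper_width: 0.094
```

```bash
python3 - <<'E'
from h import *
s=read_state(); print(s["t"],s["position"],s["gripper_width"],s["ft_force"],s["moment"])
d=get_image("wrist"); cv2.imwrite("pics/wrist5.png",d["image"][:,:,::-1])
E
```

```text
6.175 [ 0.46878091 -0.08696413  0.04396343] 0.09352637356801288 [-1.21117347  0.20399739  4.10499419] [-0.05087817  0.12249077  0.01248813]
```

View pics/wrist5.png

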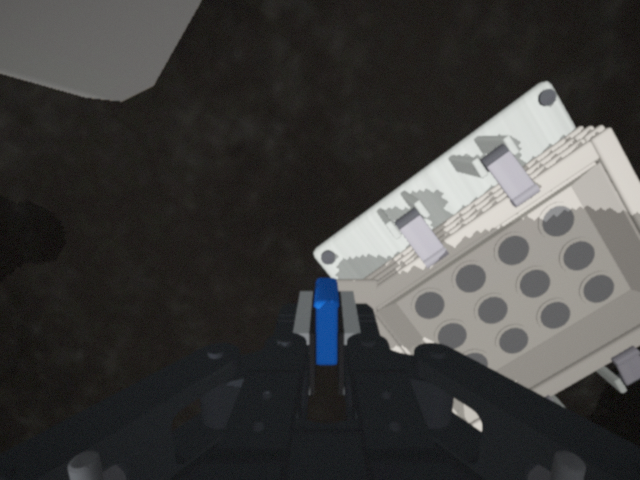

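Request:
step_arm --increments '[[[0.02,-0.02,0.53,1.61,1.19,0],[0.03,-0.04,0.53,1.61,1.19,0],[0.04,-0.05,0.53,1.61,1.19,0],[0.05,-0.07,0.52,1.61,1.19,0]]]'

```text
t: 6.72
position: [0.4697, -0.0888, 0.0646]
eef_rot: [-179.5, 81.9, 126.7]
ft_force: [0.0, -0.2, -1.8]
gripper_width: 0.09
```

Request:
step_arm --increments '[[[0.06,-0.08,0.52,1.61,1.19,0],[0.07,-0.1,0.52,1.61,1.19,0],[0.08,-0.11,0.51,1.61,1.19,0],[0,0,0,0,0,0],[0,0,0,0,0,0]]]'

```text
t: 7.35
position: [0.4723, -0.0919, 0.0801]
eef_rot: [-179.7, 76.1, 126.5]
ft_force: [2.1, -0.9, -1.8]
gripper_width: 0.091
```

```bash
python3 - <<'E'
from h import *
s=read_state(); print(s["t"],s["position"],s["gripper_width"],s["ft_force"],s["moment"])
from scipy.spatial.transform import Rotation as Ro
print(Ro.from_euler('xyz',s["eef_rot"],degrees=True).as_matrix().round(3))
d=get_image("wrist"); cv2.imwrite("pics/wrist6.png",d["image"][:,:,::-1])
d=get_image("scene"); cv2.imwrite("pics/scene6.png",cv2.resize(d["image"][190:340,240:440,::-1],None,fx=4,fy=4))
E
```

```text
7.35 [ 0.47232002 -0.09185521  0.08014064] 0.09082855289383622 [ 2.10864184 -0.9282335  -1.75756447] [-0.66843015 -0.63599104  0.00198048]
[[-0.143  0.807  0.573]
 [ 0.194  0.59  -0.783]
 [-0.971 -0.001 -0.241]]
```

View pics/wrist6.png

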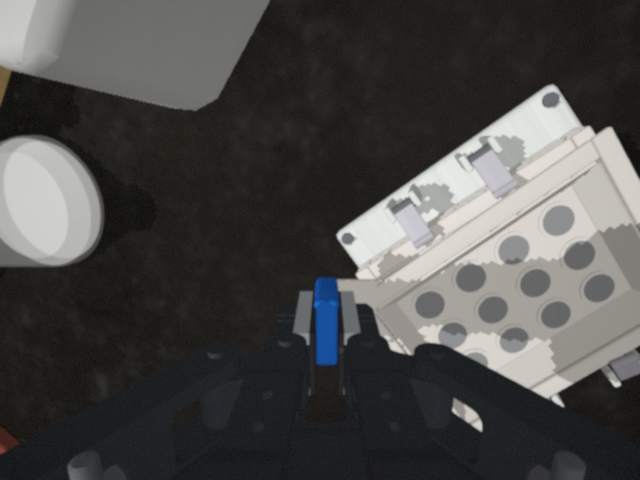

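View pics/scene6.png

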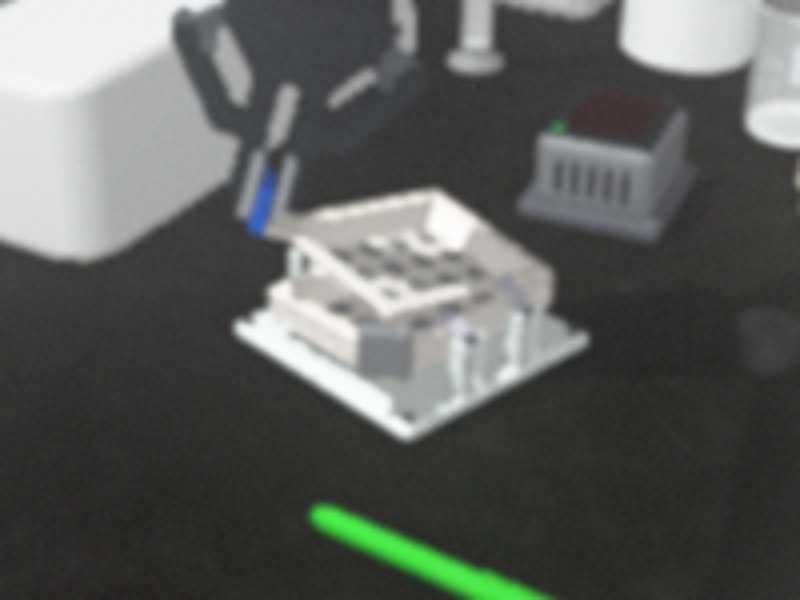

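Request:
step_arm --increments '[[[0,0,0.3,0,0,0],[0,0,0.4,0,0,0],[0,0,0.5,0,0,0],[0,0,0.6,0,0,0],[0,0,0,0,0,0]]]'

```text
t: 8.07
position: [0.4726, -0.0919, 0.0992]
eef_rot: [-179.8, 76.0, 126.3]
ft_force: [0.1, 0.8, 0.1]
gripper_width: 0.09
```

```bash
python3 - <<'E'
from h import *
s=read_state(); print(s["t"],s["position"],s["gripper_width"],s["ft_force"],s["moment"])
d=get_image("scene"); cv2.imwrite("pics/scene7.png",cv2.resize(d["image"][190:340,240:440,::-1],None,fx=4,fy=4))
E
```

```text
8.075 [ 0.47262186 -0.09185456  0.09915884] 0.08978725891964826 [0.07782665 0.7703206  0.05925443] [-0.19714097 -0.20406368 -0.00267227]
```

View pics/scene7.png

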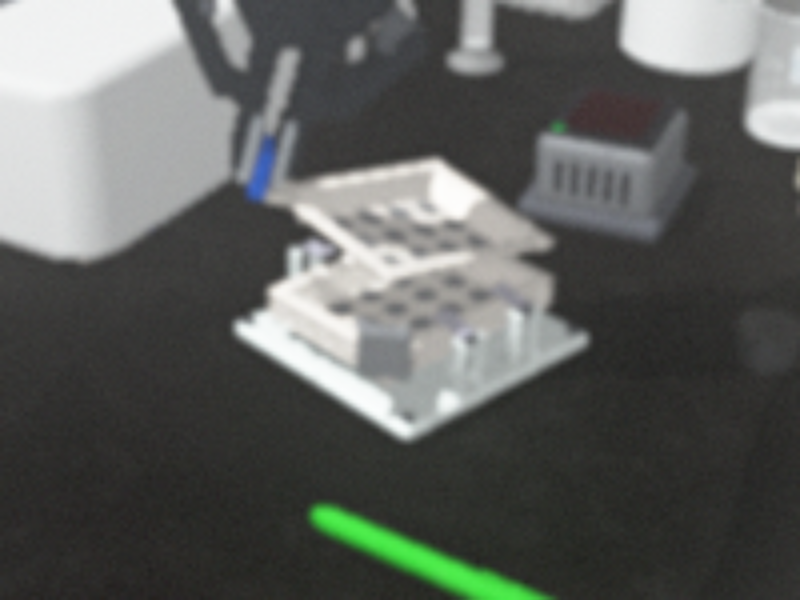

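Request:
step_arm --increments '[[[0,0,1,0,0,0],[0,0,2,0,0,0],[0,0,2,-1.5,-1.1,0],[0,0,2,-3,-2.2,0],[0,0,2,-3,-2.2,0],[0,0,1,-3,-2.2,0],[0,0,0,-0.8,-0.6,0],[0,0,0,0,0,0]]]'

```text
t: 9.12
position: [0.4719, -0.0916, 0.1983]
eef_rot: [-125.2, 89.9, -179.1]
ft_force: [0.5, 0.3, -0.0]
gripper_width: 0.092
```

Request:
step_arm --increments '[[[1,0,0,0,0,0],[2.5,-0.2,0,0,0,0],[3,-0.3,0,0,0,0],[3,-0.4,0,0,0,0],[3,-0.4,0,0,0,0],[3,-0.3,0,0,0,0],[2.5,-0.2,0,0,0,0],[1.5,-0.1,0,0,0,0],[0.5,0,0,0,0,0],[0,0,0,0,0,0]]]'

```text
t: 10.38
position: [0.6722, -0.1107, 0.1975]
eef_rot: [-131.6, 89.9, 174.6]
ft_force: [-0.5, 0.7, -0.3]
gripper_width: 0.09
```

```bash
python3 - <<'E'
from h import *
s=read_state(); print(s["t"],s["position"],s["gripper_width"],s["ft_force"],s["moment"])
from scipy.spatial.transform import Rotation as Ro
print(Ro.from_euler('xyz',s["eef_rot"],degrees=True).as_matrix().round(3))
d=get_image("scene"); cv2.imwrite("pics/scene8.png",d["image"][:,:,::-1])
d=get_image("wrist"); cv2.imwrite("pics/wrist8.png",d["image"][:,:,::-1]);np.savez("w8.npz",**d)
d=get_image("top"); cv2.imwrite("pics/top8.png",d["image"][:,:,::-1]);np.savez("t8.npz",**d)
E
```

```text
10.375 [ 0.67217576 -0.11073322  0.19753803] 0.0904498677520845 [-0.50966022  0.73226471 -0.31605354] [ 0.00870254  0.05251413 -0.03228267]
[[-0.002  0.807  0.59 ]
 [ 0.     0.59  -0.807]
 [-1.    -0.001 -0.001]]
```

View pics/scene8.png

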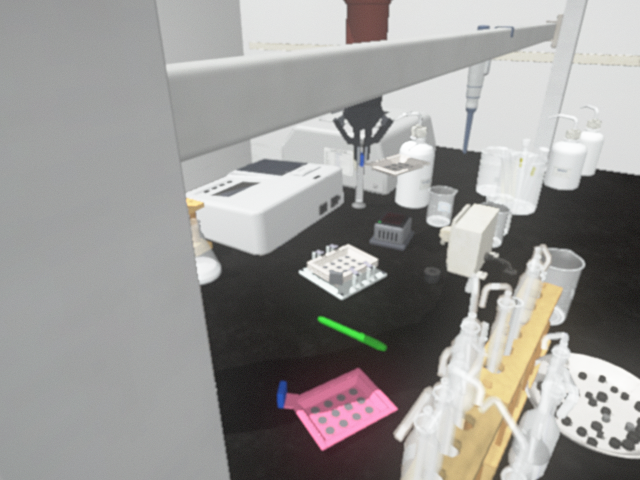

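View pics/wrist8.png

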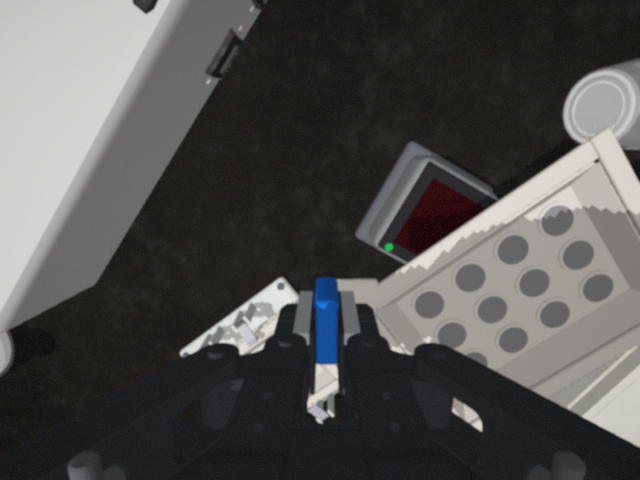

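View pics/top8.png

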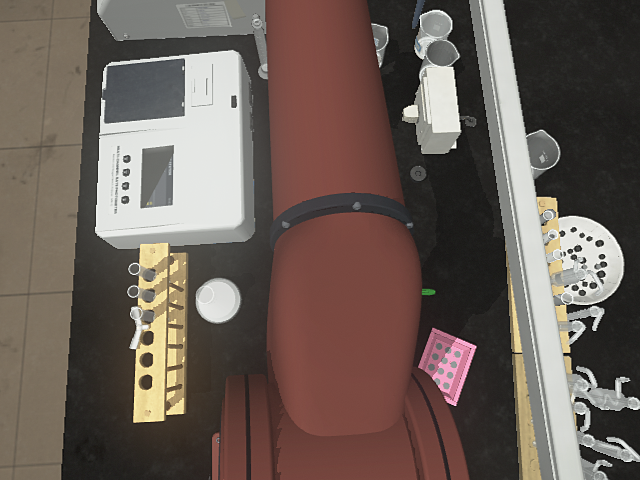

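Request:
step_arm --increments '[[[0.1,0,-0.5,0,0,0],[0,0,-1.2,0,0,0],[0,0,-1.2,0,0,0],[0,0,-0.8,0,0,0],[0,0,-0.4,0,0,0],[0,0,0,0,0,0],[0,0,0,0,0,0],[0,0,0,0,0,0],[0,0,0,0,0,0],[0,0,0,0,0,0]]]'

```text
t: 11.78
position: [0.6733, -0.1106, 0.1576]
eef_rot: [-70.0, 90.0, -123.8]
ft_force: [-0.3, -0.7, -0.7]
gripper_width: 0.085
```

```bash
python3 - <<'E'
from h import *
s=read_state(); print(s["t"],s["position"],s["gripper_width"],s["ft_force"],s["moment"])
w=dict(np.load("w8.npz")); print("LED wrist",pix(w,389,246,z=.058))
print("glass/tray range",pix(w,430,225),pix(w,535,283))
c2=lambda x,y:(310+(x+.5)/8-.5,85+(y+.5)/8-.5)
d=get_image("top");print("LED top",pix(d,*c2(222,362),z=.058))
d=get_image("wrist"); cv2.imwrite("pics/wrist9.png",d["image"][:,:,::-1])
for n,u,v in [("wells",491,308)]:print(n,pix(d,u,v))
for u,v in [(600,140),(375,290),(630,330),(515,243)]:print(pix(d,u,v).round(4))
d=get_image("scene"); cv2.imwrite("pics/scene9.png",cv2.resize(d["image"][90:315,260:460,::-1],None,fx=2.6,fy=2.6))
E
```

```text
11.775 [ 0.67326462 -0.11061402  0.15763368] 0.08547581476831546 [-0.25119119 -0.74541573 -0.65405962] [0.01434826 0.00180174 0.01814542]
LED wrist [ 0.69044996 -0.1558043   0.058     ]
glass/tray range [ 0.72172757 -0.17042475  0.05808973] [ 0.73159868 -0.1801185   0.18319979]
LED top [ 0.68844628 -0.15813863  0.058     ]
wells [ 0.71275645 -0.17176082  0.14429689]
[ 0.7873 -0.1514  0.1541]
[ 0.6918 -0.1209  0.1554]
[ 0.7413 -0.2215  0.1525]
[ 0.7409 -0.1595  0.1441]
```

View pics/wrist9.png

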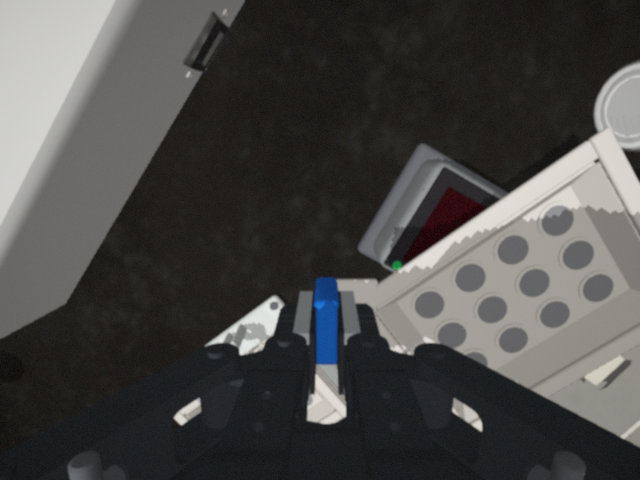

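View pics/scene9.png

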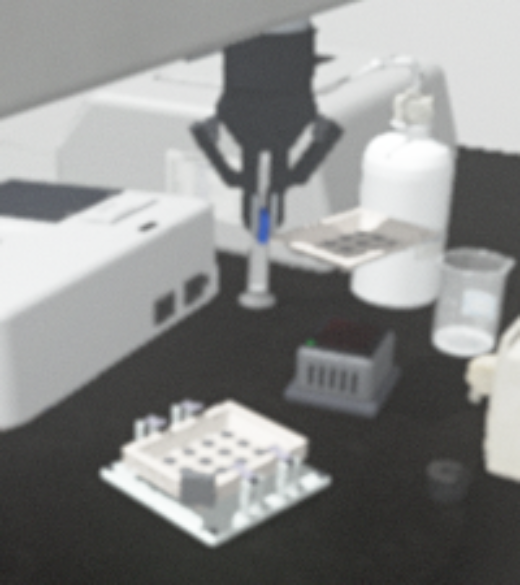

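```bash
python3 -c "
from workcell import *
print(read_state()['qd'].round(2)); print(close_job())"
```

```text
[ 0.07  0.02 -0.04 -0.08 -0.06  0.05 -0.09]
the job is handed in; nothing more can be done
None
```

I peeled the white top tray off by its blue tab and handed the job in with the tray held over the code reader. `close_job()` gives no verdict, so what follows comes from my own checks.

- **Peel:** I tipped the tray about 14° (0.24 rad) about its far corner. The picture taken then shows that corner still on the stack. I then lifted the tray off and levelled it.
- **Final hold:**
  - The tray's centre measured about (0.722, -0.175) m, against (0.7235, -0.178) m for the window, so it is within about 4 mm.
  - The floor is about 8 cm above the glass, and rim heights across the tray agree to about 3 mm.
  - The grip is steady on the tab, the arm is still, and the outside force is under about 1 N.
- **Everything else:** In the last picture the second tray is still seated in the stack. No picture showed the flask, marker or pink tray moved, but I judged this by eye and did not measure it.
- **Disagreement:** The wrist and top cameras placed the reader's green light about 3 mm apart, well within the 30 mm allowed. No check failed.
- **Time:** The job took about 12 s of the 48 s allowed.

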